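# Sort left and right chassis brackets into their trays

### The job

Sort the pair of mirror-image yellow-metal brackets on the bench: put the left-hand one in the orange tray and the right-hand one in the blue tray, each set down (not dropped) so that it lies flat on the tray's floor with its rib upwards. A bracket is left-hand if, seen from above with its long leg pointing away from you and the short leg at the far end, the short leg points left; right-hand if it points right. The T-shaped bracket, with a short leg on both sides, is neither and is not part of the job.

Things in the scene. Friction and masses are not known exactly. Their poses are not given: they have to be found in the camera images.
- bracket_left: Left-hand yellow-metal bracket, 0.13 kg, flat on the bench at any yaw: L-shaped plate 6 mm thick. Long leg 90 (its x) by 24 mm, on it a central upright rib 60 long (x), 10 thick (y), top 40 mm above the underside: the grip. Short leg 24 mm wide at the +x end, reaching 45 mm from the long leg's centreline to +y, with a 16 mm black stud, top at 15 mm. Origin: centre of the long leg's underside; z up.
- bracket_right: Right-hand yellow-metal bracket, 0.13 kg, flat on the bench at any yaw: L-shaped plate 6 mm thick. Long leg 90 (its x) by 24 mm, on it a central upright rib 60 long (x), 10 thick (y), top 40 mm above the underside: the grip. Short leg 24 mm wide at the +x end, reaching 45 mm from the long leg's centreline to -y, with a 16 mm black stud, top at 15 mm. Origin: centre of the long leg's underside; z up.
- tray_orange: Orange plastic tray for the left-hand bracket, fixed, open-topped: outside 180 (its x) by 150 mm (y), walls 4 thick and 22 mm high, inner floor 4 mm above the underside. Origin: centre of the underside, on the bench; z up. A bracket centred on it fits with its long leg along the tray's x, either way round. The trays may change sides.
- tray_blue: Blue plastic tray for the right-hand bracket, fixed, open-topped: outside 180 (its x) by 150 mm (y), walls 4 thick and 22 mm high, inner floor 4 mm above the underside. Origin: centre of the underside, on the bench; z up. A bracket centred on it fits with its long leg along the tray's x, either way round. The trays may change sides.

How it is judged:
By the outcome, as a careful person would: the job done as asked, in the order asked, and still so for the second after the job is handed in, with the robot touching nothing.
It also fails if it takes over 61 s, if anything falls off the work surface, if the arm or the gripper's body presses on something with over 40 N, if the wrist force passes 120 N, or if a joint passes its speed limit or range.

### The arm

A 6-joint arm with a two-finger parallel gripper is mounted at the origin on the work surface. World frame = base frame: x ahead of the robot, y to its left, z up, the work surface at z = 0. Lengths are in m, angles in rad, forces in N, time in s.
With the tool pointing down it reaches from about 0.35 to 0.775 m from the base axis. Payload 7.3 kg.
Tool frame: the origin (TCP) lies at the very end of the fingers, on their centre line; the grasp point (between the pads) lies 19 mm behind it (robot.pinch_z is the distance from the TCP to the grasp point, in m); z points along the fingers, y is the line along which they close (so a half turn about z gives the same grasp; the last joint's range is limited). The gripper opens to 92 mm and grips with 3 to 60 N. Pads are 19 mm wide; open, the fingers measure 130 mm over their backs; the gripper's body (75 mm by 190 mm) begins 47 mm behind the grasp point.
Start: joints at [-1.457, 0.342, 1.524, -0, 1.275, -0.146], TCP at [0.135, -0.507, 0.227] pointing down, gripper open.
Joint ranges: [-2.53, 2.53], [-0.77, 2.02], [0.04, 2.7], [-1, 4.14], [0.28, 2.66], [-3.11, 3.11]. Speed limits (rad/s): [2.57, 2.57, 3.14, 3.14, 3.14, 3.14].

### API

Orientations are given as [roll, pitch, yaw] about the fixed x, y, z axes, in that order (R = Rz(yaw) Ry(pitch) Rx(roll)).
In Python, from cell import robot gives the robot as it stands.
- The arm moves only by the tool move_arm, never from a script. Its argument "motion" is a list of rows, each a list of 6 numbers: the shift along the tool's x, y, z in units of 0.1 m (1.0 is 0.1 m), then the turn, a rotation vector about the tool's x, y, z in units of pi rad (1.0 is pi rad). In form: [[dx, dy, dz, rx, ry, rz], ...]. A call has 1 to 12 rows; each row is the pose to reach, as a shift and turn from the pose commanded when the call began, along the tool's axes at that moment, turning the shorter way round; what a row does not reach only later rows make up. A row lasts 1/8 s, in which the tool goes at most 62.5 mm and 10.7 degrees, less where a joint would pass 70% of its speed; a pose out of reach is approached as far as the arm can. A call with a number of a shift or a turn outside -1 to 1 is refused whole. A call with a gripper value outside its range is refused whole. "fingers" is the opening, from -1 (shut) to 1 (fully open), set as the call begins (left out, the last holds). The fingers move at their own pace and stop on an object; "newtons" is the grip in N (left out, the last holds). Time passes only in rows, so rows that repeat a pose let the fingers close. It gives the time, the measured TCP pose, the force, the opening and the grip force at its end, in the units of the state.
- robot.observe(): the state, without advancing time (a new reading comes with each control period).
- robot.read_camera(name): name is "scene" or "top"; returns a dict with "image" (400x640x3 uint8, red, green, blue), "range_z" (400x640 float32, m along the optical axis (not along the pixel's ray), 0 where there is no reading), "vfov" (degrees; the focal length in pixels is half the picture's height over the tangent of half this angle, whatever the lens; pixels are square), "cx", "cy" (the principal point, pixels), "extrinsics" (4x4, takes a point from camera to world coordinates). Camera axes: x right, y up, looking along -z (the intrinsics and any distortion apply to the point x, -y, -z); pixel columns grow to the right and rows downward; lengths in m; the calibration is good to about 2 mm. A picture is of the moment at which its call begins.
- robot.hand_in(): hands the job in; it is judged then, once.
The state is a dict: "time": time; "qpos": joint angles; "qvel": joint speeds; "joint_efforts": joint torques, N m; "tool_pos": TCP position; "tool_rot": TCP orientation; "contact_force": force on the tool from outside, world axes, zero at the start; "torque": the same for the moment, N m; "opening": finger opening in m; "grip_force": force on a finger pad.
Only numpy, scipy, OpenCV 4.12 (cv2) and the standard library are available. Lean on these libraries where they do the work, as an engineer would, in place of code of your own. Each camera call takes 0.05 s, during which the arm holds its last target. There are 200 camera calls.

## Working session

There is one attempt and no reset: what is moved stays moved. The work goes in short steps, Python scripts to look and compute and a tool call to move; the robot and the scene stay as the last step left them, time stands still between calls to the robot, and variables do not carry over. Pictures are saved under pics/ and viewed, at most 10 in all, crops included, and the job is handed in when it is done.

Besides the shell and the picture viewer there is one more tool, called as name([rows], argument=value, ...), one row to a line, values as JSON. move_arm: Moves the arm, as the interface text tells. Shifts and turns lie within -1 to 1; 1 stands for 0.1 m of shift or pi rad of turn. Its arguments: {"type":"object","properties":{"motion":{"type":"array"},"fingers":{"type":"number"},"newtons":{"type":"number"}},"required":["motion"]}

```bash
mkdir -p pics; ls; python3 - <<'E'
from cell import robot
import cv2,numpy as np
for n in("scene","top"):
    c=robot.read_camera(n); np.savez(f"pics/{n}0.npz",**c)
    cv2.imwrite(f"pics/{n}0.png",c["image"][:,:,::-1]); print(n,c["vfov"],c["cx"],c["cy"],c.keys(),c["extrinsics"].round(3).tolist())
print(robot.observe())
E
```

```text
pics
scene 53.92148570417139 318.20681330007136 200.07242901881767 dict_keys(['image', 'range_z', 'vfov', 'cx', 'cy', 'extrinsics']) [[-0.275, -0.755, 0.596, 1.114], [0.961, -0.222, 0.162, 0.162], [0.011, 0.617, 0.787, 0.795], [0.0, 0.0, 0.0, 1.0]]
top 55.41254102544652 321.5960595933061 188.66528024228595 dict_keys(['image', 'range_z', 'vfov', 'cx', 'cy', 'extrinsics']) [[0.012, 0.988, -0.154, 0.406], [-1.0, 0.015, 0.019, 0.007], [0.022, 0.154, 0.988, 1.151], [0.0, 0.0, 0.0, 1.0]]
{'time': 0.1, 'qpos': array([-1.45699110e+00,  3.42658667e-01,  1.52490829e+00,  1.94824196e-05,
        1.27536145e+00, -1.46002010e-01]), 'qvel': array([-0.00141705, -0.00127967, -0.00148135,  0.00031322,  0.00018664,
        0.00116124]), 'joint_efforts': array([ 9.60224606e-04, -4.32003200e+01, -2.44694102e+01,  7.17705977e-02,
        5.26014436e-02, -4.18698096e-05]), 'tool_pos': array([ 0.13485626, -0.50702806,  0.22611614]), 'tool_rot': array([-3.14027383e+00, -2.12762120e-04,  2.59801413e-01]), 'contact_force': array([ 0.08914824,  0.71424609, -0.29363144]), 'torque': array([-0.02908241, -0.01716781,  0.03940581]), 'grip_force': 0.0, 'opening': 0.09163846229852088}
```

View pics/top0.png

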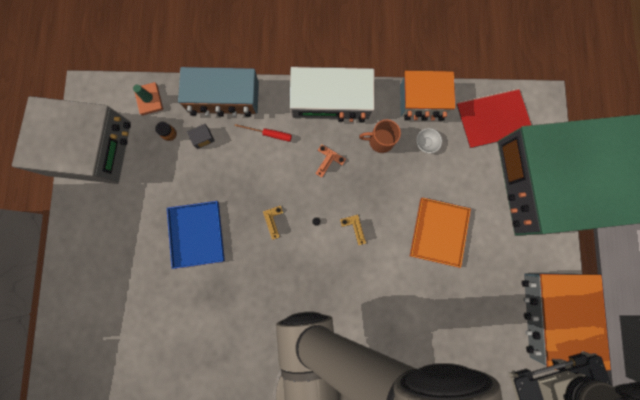

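View pics/scene0.png

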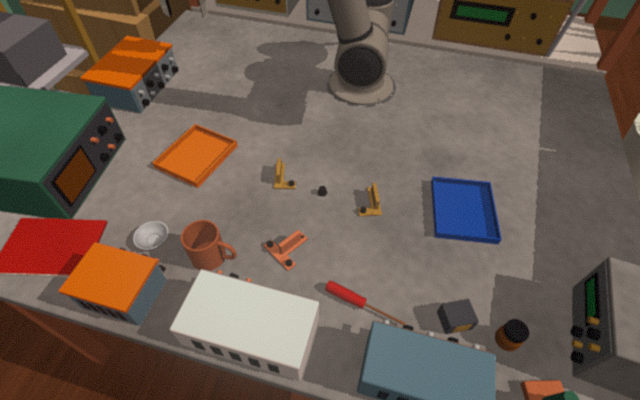

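Top view: the blue tray is at (196,235) and the orange tray at (441,232). The bracket at (272,221) has its stud at its far end on the right, so it looks right-hand. The one at (357,228) has its stud on the left, so it looks left-hand. The T at (328,160) is reddish. A small black knob sits between the brackets at (316,221). The scene view agrees.

```bash
cat > h.py <<'E'
import cv2,numpy as np
def f(c): return 200/np.tan(np.radians(float(c["vfov"]))/2)
def ray(c,uv):
    uv=np.atleast_2d(uv).astype(float); E=c["extrinsics"]
    d=np.c_[(uv[:,0]-c["cx"])/f(c),-(uv[:,1]-c["cy"])/f(c),-np.ones(len(uv))]
    return E[:3,3],d@E[:3,:3].T
def plane(c,uv,z):
    o,d=ray(c,uv); return o+d*((z-o[2])/d[:,2])[:,None]
def depth(c,uv):
    o,d=ray(c,uv); u=np.atleast_2d(uv).astype(int)
    return o+d*c["range_z"][u[:,1],u[:,0]][:,None]
def tri(c1,p1,c2,p2):
    (o1,d1),(o2,d2)=ray(c1,p1),ray(c2,p2); d1,d2=d1[0],d2[0]
    s=np.linalg.lstsq(np.c_[d1,-d2],o2-o1,rcond=None)[0]
    a,b=o1+s[0]*d1,o2+s[1]*d2; return (a+b)/2,np.linalg.norm(a-b)
R={"blue":((100,120,60),(130,255,255)),"orange":((8,150,120),(16,255,255)),"yellow":((15,110,90),(30,255,255))}
def blobs(c,k,amin):
    h=cv2.cvtColor(c["image"],cv2.COLOR_RGB2HSV); m=cv2.inRange(h,*R[k])
    n,l,s,ce=cv2.connectedComponentsWithStats(m)
    return [(s[i],ce[i],l==i) for i in range(1,n) if s[i][4]>=amin]
E
python3 - <<'E'
from h import *
np.set_printoptions(precision=4,suppress=True)
C={n:dict(np.load(f"pics/{n}0.npz")) for n in("top","scene")}
for n,c in C.items():
    g=np.array([[100,330],[300,280],[250,180],[400,180]]) if n=="top" else np.array([[250,220],[340,150],[400,300],[150,110]])
    print(n,"bench z",depth(c,g)[:,2])
    for k,a in(("blue",800),("orange",800),("yellow",30)):
        for s,ce,m in blobs(c,k,a):
            uv=np.argwhere(m)[:,::-1]; P=depth(c,uv)
            print(n,k,s,ce,"med",np.median(P,0),"zpct",np.percentile(P[:,2],[5,50,95]))
            if k!="yellow":
                hull=cv2.convexHull(uv.astype(np.float32))
                r=cv2.minAreaRect(plane(c,hull[:,0],.022)[:,:2].astype(np.float32)); print("   rect z.022",r)
            else:
                t=P[P[:,2]>.03]; print("  rib top n",len(t),t.mean(0) if len(t) else 0)
                if len(t)>5:
                    r=cv2.fitLine(t[:,:2].astype(np.float32),cv2.DIST_L2,0,.01,.01).ravel(); print("   axis deg",np.degrees(np.arctan2(r[1],r[0])),"ext",np.ptp((t[:,:2]-r[2:])@r[:2]))
t=C["top"]["image"][190:260,240:390];s=C["scene"]["image"][145:230,260:400]
cv2.imwrite("pics/crop.png",np.vstack([cv2.resize(t,(640,298),interpolation=2),cv2.resize(s[:,:],(640,300),interpolation=2)])[:,:,::-1])
E
```

```text
top bench z [ 0.0034 -0.     -0.0024 -0.0007]
top blue [ 167  201   57   67 3128] [194.9038 234.3517] med [0.4408 0.359  0.0039] zpct [-0.0001  0.0039  0.0202]
   rect z.022 ((0.44278430938720703, 0.35385602712631226), (0.1768585443496704, 0.14989277720451355), 8.717405319213867)
top orange [ 404   70   51   39 1884] [429.1852  89.207 ] med [ 0.8744 -0.3304  0.0895] zpct [0.0856 0.0895 0.0929]
   rect z.022 ((0.905610203742981, -0.35239890217781067), (0.1262700855731964, 0.15968206524848938), 1.145552396774292)
top orange [ 410  198   61   69 3073] [440.2841 232.1233] med [ 0.4577 -0.375   0.0045] zpct [0.0005 0.0045 0.0213]
   rect z.022 ((0.45863473415374756, -0.3695152997970581), (0.15236607193946838, 0.17809094488620758), 77.83524322509766)
top orange [ 540  274   71   96 5065] [574.1262 315.9887] med [ 0.2336 -0.6966  0.1003] zpct [0.097  0.1003 0.1034]
   rect z.022 ((0.2077883780002594, -0.7500163912773132), (0.18154387176036835, 0.2626804709434509), 89.99005889892578)
top yellow [263 206  20  33 298] [272.     220.7383] med [0.4875 0.1306 0.0071] zpct [0.002  0.0071 0.041 ]
 
[... 2321 characters left out ...]
88 0.1005] zpct [0.098  0.1005 0.1017]
  rib top n 43 [0.7137 0.579  0.1001]
   axis deg 89.50658 ext 0.013902051864835223
scene yellow [454 324  18   8  76] [462.0526 327.6184] med [0.7625 0.3659 0.0308] zpct [0.0133 0.0308 0.0407]
  rib top n 39 [0.7801 0.3565 0.0754]
   axis deg -30.41785 ext 0.42079002589689435
scene yellow [574 341   9   7  39] [577.9744 343.9231] med [0.7401 0.576  0.0447] zpct [0.0409 0.0447 0.0464]
  rib top n 39 [0.7397 0.5769 0.044 ]
   axis deg -81.77315 ext 0.014788234822453665
scene yellow [591 344   9   7  50] [594.9  347.14] med [0.7654 0.5743 0.0995] zpct [0.098  0.0995 0.1022]
  rib top n 50 [0.7723 0.5659 0.1138]
   axis deg -49.77527 ext 0.5483474540485664
```

View pics/crop.png

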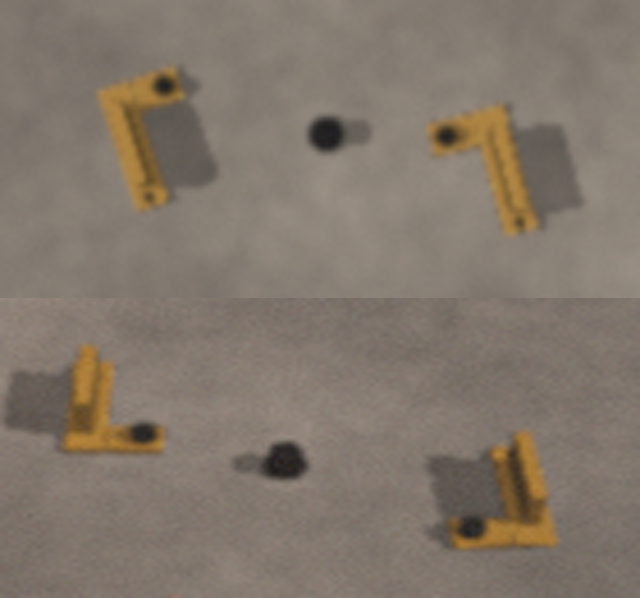

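The crop confirms handedness. The bracket at y≈+0.13 is right-hand and goes to blue; the one at y≈-0.12 is left-hand and goes to orange. Next I'll refine the rib and tray poses with range outliers removed.

```bash
python3 - <<'E'
from h import *
np.set_printoptions(precision=4,suppress=True)
C={n:dict(np.load(f"pics/{n}0.npz")) for n in("top","scene")}
for n,c in C.items():
    for k,a in(("blue",2000),("orange",2000),("yellow",250)):
        for s,ce,m in blobs(c,k,a):
            uv=np.argwhere(m)[:,::-1]; P=depth(c,uv)
            if not(.4<np.median(P[:,0])<.55 and abs(np.median(P[:,1]))<.5): continue
            if k!="yellow":
                t=P[(P[:,2]>-.01)&(P[:,2]<.03)]; r=cv2.minAreaRect(t[:,:2].astype(np.float32)); print(n,k,r)
            else:
                q=P[(P[:,2]>.034)&(P[:,2]<.046)]; r=cv2.minAreaRect(q[:,:2].astype(np.float32))
                l=cv2.fitLine(q[:,:2].astype(np.float32),cv2.DIST_L2,0,.01,.01).ravel()
                print(n,"rib",len(q),q.mean(0),"rect",r,"axis",np.degrees(np.arctan2(l[1],l[0])))
                # whole outline on plate
                q=P[(P[:,2]>-.004)&(P[:,2]<.014)]; print("   plate rect",cv2.minAreaRect(q[:,:2].astype(np.float32)))
# two-view check of rib ends/ studs (crop pixel -> image)
tp=lambda u,v:(240+u*150/640,190+v*70/298); sc=lambda u,v:(260+u*140/640,145+(v-298)*85/300)
for nm,a,b in(("stud R",(165,85),(471,527)),("stud L",(447,135),(143,433))):
    print(nm,*tri(C["top"],tp(*a),C["scene"],sc(*b)))
E
```

```text
top blue ((0.4423816502094269, 0.3554365634918213), (0.1769816279411316, 0.14940258860588074), 8.898261070251465)
top orange ((0.4586128294467926, -0.3710479438304901), (0.15138576924800873, 0.17878314852714539), 77.72810363769531)
top rib 73 [0.476  0.1355 0.0395] rect ((0.4763448238372803, 0.13581164181232452), (0.059969887137413025, 0.009852145798504353), 19.379051208496094) axis 19.825914
   plate rect ((0.48155689239501953, 0.12014193832874298), (0.08842307329177856, 0.05529654771089554), 19.54071807861328)
top rib 74 [ 0.463  -0.1253  0.0398] rect ((0.46337607502937317, -0.12527526915073395), (0.05833298712968826, 0.010139568708837032), 15.776188850402832) axis 15.826743
   plate rect ((0.45850202441215515, -0.1099710538983345), (0.08783524483442307, 0.05607568100094795), 15.603501319885254)
scene blue ((0.4440070390701294, 0.3574734628200531), (0.18281689286231995, 0.1494179219007492), 8.764025688171387)
scene orange ((0.44873398542404175, -0.37784039974212646), (0.1767387092113495, 0.1981525719165802), 77.3772964477539)
scene rib 68 [ 0.4674 -0.1225  0.0391] rect ((0.4657161235809326, -0.12306475639343262), (0.05747956037521362, 0.00977183599025011), 16.064651489257812) axis 16.222927
   plate rect ((0.44906941056251526, -0.11321299523115158), (0.11628438532352448, 0.05601680278778076), 17.634628295898438)
scene rib 79 [0.4781 0.1371 0.0394] rect ((0.4756752848625183, 0.1368173211812973), (0.06144670024514198, 0.009668480604887009), 20.458412170410156) axis 19.850018
   plate rect ((0.4794115722179413, 0.12100647389888763), (0.09722065925598145, 0.057080432772636414), 20.316320419311523)
stud R [0.5173 0.1146 0.0088] 0.004103856723030451
stud L [ 0.4846 -0.0846  0.0086] 0.0036158850083045963
```

Ribs (both views, top at z 0.039):

| Bracket | Position | Yaw | Target tray | Tray centre | Tray axis |
|---|---|---|---|---|---|
| Left | (0.4645, -0.124) | 16.0° | orange | (0.459, -0.371) | -12.2° |
| Right | (0.476, 0.136) | 19.7° | blue | (0.443, 0.3565) | 8.8° |

I'll start with the left bracket and approach it in steps.

move_arm([
  [0.2, -0.14, 0, 0, 0, 0],
  [0.5, -0.35, 0.1, 0, 0, 0],
  [0.84, -0.57, 0.2, 0, 0, 0],
], fingers=0.2)

```text
time: 0.48
tool_pos: [0.2024, -0.4288, 0.2063]
tool_rot: [-3.141, -0.0, 0.259]
contact_force: [0.8, -0.4, 0.1]
opening: 0.0665
grip_force: 0.0
```

move_arm([
  [0.42, -0.28, 0.1, 0, 0, 0],
  [0.84, -0.57, 0.2, 0, 0, 0],
])

```text
time: 0.72
tool_pos: [0.2691, -0.3516, 0.1864]
tool_rot: [-3.141, -0.0, 0.26]
contact_force: [0.9, -0.5, 0.1]
opening: 0.0555
grip_force: 0.0
```

move_arm([
  [0.42, -0.28, 0.1, 0, 0, 0],
  [0.84, -0.57, 0.2, 0, 0, 0],
])

```text
time: 0.98
tool_pos: [0.3354, -0.2748, 0.1665]
tool_rot: [-3.142, -0.0, 0.26]
contact_force: [1.0, 0.5, 0.2]
opening: 0.0549
grip_force: 0.0
```

move_arm([
  [0.42, -0.28, 0.1, 0, 0, 0],
  [0.84, -0.57, 0.2, 0, 0, 0],
])

```text
time: 1.23
tool_pos: [0.4017, -0.1981, 0.1465]
tool_rot: [-3.142, -0.0, 0.26]
contact_force: [-0.1, -0.9, 0.4]
opening: 0.0549
grip_force: 0.0
```

move_arm([
  [0.4, -0.28, 0.2, 0, 0, -0.003],
  [0.7, -0.48, 0.4, 0, 0, -0.006],
  [0.82, -0.57, 0.5, 0, 0, -0.006],
  [0.82, -0.57, 0.5, 0, 0, -0.006],
  [0.82, -0.57, 0.5, 0, 0, -0.006],
])

```text
time: 1.85
tool_pos: [0.4653, -0.1253, 0.0973]
tool_rot: [3.141, -0.0, 0.278]
contact_force: [0.0, -0.7, 1.0]
opening: 0.0553
grip_force: 0.0
```

move_arm([
  [0, -0.015, 0.25, 0, 0, 0],
  [0, -0.015, 0.5, 0, 0, 0],
  [0, -0.015, 0.7, 0, 0, 0],
  [0, -0.015, 0.8, 0, 0, 0],
  [0, -0.015, 0.84, 0, 0, 0],
  [0, -0.015, 0.84, 0, 0, 0],
])

```text
time: 2.6
tool_pos: [0.4654, -0.1235, 0.0132]
tool_rot: [3.141, -0.001, 0.278]
contact_force: [-0.4, -0.7, 0.9]
opening: 0.0546
grip_force: 0.0
```

```bash
python3 - <<'E'
from cell import robot
import cv2,numpy as np
c=robot.read_camera("scene"); cv2.imwrite("pics/s1.png",cv2.resize(c["image"][110:240,180:390],(800,495))[:,:,::-1])
o=robot.observe();print(o["tool_pos"],o["contact_force"])
E
```

```text
[ 0.46558184 -0.12349667  0.01332544] [-0.12618887 -0.03725417 -0.48953702]
```

View pics/s1.png

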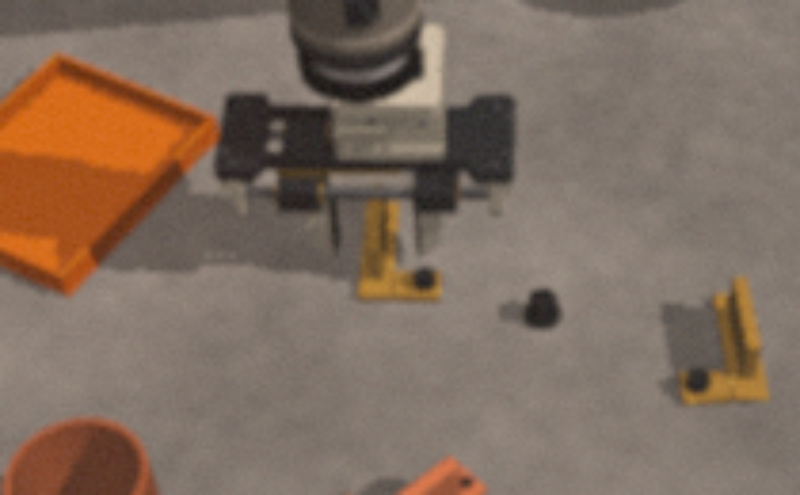

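The fingers straddle the rib at about (380,230) in the crop, clear of the stud at (425,275). Next I close and lift.

move_arm([
  [0, 0, 0, 0, 0, 0],
  [0, 0, 0, 0, 0, 0],
  [0, 0, 0, 0, 0, 0],
  [0, 0, 0, 0, 0, 0],
  [0, 0, 0, 0, 0, 0],
  [0, 0, 0, 0, 0, 0],
], fingers=-1, newtons=30)

```text
time: 3.4
tool_pos: [0.4653, -0.1232, 0.0127]
tool_rot: [3.141, -0.0, 0.279]
contact_force: [0.2, -0.8, 0.2]
opening: 0.01
grip_force: 30.0
```

move_arm([
  [0, 0, -0.1, 0, 0, 0],
  [0, 0, -0.3, 0, 0, 0],
  [0, 0, -0.6, 0, 0, 0],
  [0, 0, -0.9, 0, 0, 0],
  [0, 0, -0.9, 0, 0, 0],
])

```text
time: 4.03
tool_pos: [0.4666, -0.1237, 0.1051]
tool_rot: [3.138, -0.004, 0.279]
contact_force: [0.2, -0.0, -1.8]
opening: 0.0095
grip_force: 30.0
```

move_arm([
  [-0.06, 0.2, 0, 0, 0, 0],
  [-0.15, 0.5, 0, 0, 0, 0],
  [-0.25, 0.78, 0, 0, 0, 0],
])

```text
time: 4.4
tool_pos: [0.4621, -0.2054, 0.1018]
tool_rot: [-3.14, 0.001, 0.279]
contact_force: [-0.1, -0.9, -1.3]
opening: 0.0097
grip_force: 30.0
```

move_arm([
  [-0.12, 0.39, 0, 0, 0, 0],
  [-0.25, 0.78, 0, 0, 0, 0],
])

```text
time: 4.65
tool_pos: [0.4594, -0.2876, 0.1017]
tool_rot: [-3.14, 0.001, 0.279]
contact_force: [1.0, 1.0, -1.1]
opening: 0.0099
grip_force: 30.0
```

move_arm([
  [-0.1, 0.3, 0, 0, 0, 0.04],
  [-0.2, 0.6, 0, 0, 0, 0.09],
  [-0.25, 0.78, 0, 0, 0, 0.13],
  [-0.25, 0.78, 0, 0, 0, 0.157],
  [-0.25, 0.78, 0, 0, 0, 0.157],
  [-0.25, 0.78, 0, 0, 0, 0.157],
])

```text
time: 5.4
tool_pos: [0.4572, -0.3682, 0.1021]
tool_rot: [-3.141, 0.001, -0.213]
contact_force: [-0.3, 0.2, -1.2]
opening: 0.0098
grip_force: 30.0
```

```bash
python3 - <<'E'
from cell import robot
from h import *
np.set_printoptions(precision=4,suppress=True)
o=robot.observe();print(o["tool_pos"],o["tool_rot"],o["contact_force"])
c=robot.read_camera("scene"); cv2.imwrite("pics/s2.png",cv2.resize(c["image"][60:230,100:340],(800,567))[:,:,::-1])
P=[depth(c,np.argwhere(m)[:,::-1]) for s,ce,m in blobs(c,"yellow",60)]
for p in P:
    if .3<np.median(p[:,0])<.6: print(np.median(p,0),np.percentile(p[:,2],[1,5,50,95]))
E
```

```text
[ 0.4572 -0.3682  0.1021] [-3.1409  0.001  -0.2127] [-0.3056  0.175  -1.1573]
[ 0.4857 -0.3593  0.095 ] [0.0006 0.092  0.095  0.1121]
[0.5017 0.1343 0.007 ] [-0.0001  0.0027  0.007   0.0409]
```

View pics/s2.png

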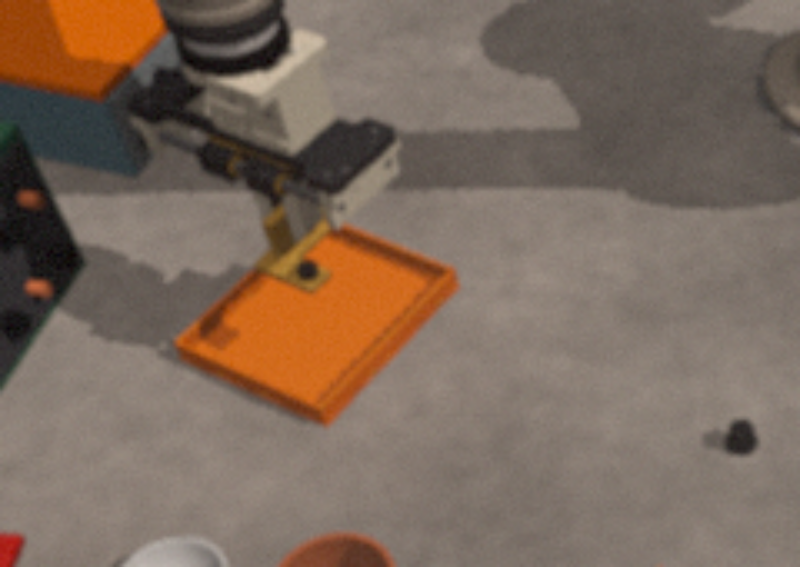

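The bracket is held level over the orange tray, stud at (307,268) in the crop, with its underside about 13 mm below the TCP. I'm lowering it.

move_arm([
  [0.01, 0.01, 0.2, 0, 0, 0],
  [0.02, 0.025, 0.45, 0, 0, 0],
  [0.02, 0.025, 0.65, 0, 0, 0],
  [0.02, 0.025, 0.76, 0, 0, 0],
  [0.02, 0.025, 0.81, 0, 0, 0],
  [0.02, 0.025, 0.83, 0, 0, 0],
  [0.02, 0.025, 0.84, 0, 0, 0],
  [0.02, 0.025, 0.84, 0, 0, 0],
])

```text
time: 6.45
tool_pos: [0.4591, -0.3718, 0.0192]
tool_rot: [3.141, -0.001, -0.215]
contact_force: [0.3, -0.1, -2.5]
opening: 0.01
grip_force: 30.0
```

move_arm([
  [0, 0, 0.005, 0, 0, 0],
  [0, 0, 0.005, 0, 0, 0],
  [0, 0, 0.01, 0, 0, 0],
  [0, 0, 0.01, 0, 0, 0],
])

```text
time: 6.95
tool_pos: [0.4589, -0.3716, 0.0177]
tool_rot: [3.142, 0.0, -0.215]
contact_force: [0.2, -0.6, -1.4]
opening: 0.0097
grip_force: 30.0
```

move_arm([
  [0, 0, 0.005, 0, 0, 0],
  [0, 0, 0.005, 0, 0, 0],
  [0, 0, 0.01, 0, 0, 0],
  [0, 0, 0.01, 0, 0, 0],
])

```text
time: 7.45
tool_pos: [0.459, -0.3717, 0.0167]
tool_rot: [3.141, -0.0, -0.215]
contact_force: [0.9, 0.6, -0.8]
opening: 0.0097
grip_force: 30.0
```

move_arm([
  [0, 0, 0.005, 0, 0, 0],
  [0, 0, 0.005, 0, 0, 0],
  [0, 0, 0.008, 0, 0, 0],
  [0, 0, 0.008, 0, 0, 0],
])

```text
time: 7.95
tool_pos: [0.4589, -0.3717, 0.0167]
tool_rot: [3.141, -0.0, -0.215]
contact_force: [-2.2, 0.7, 7.2]
opening: 0.01
grip_force: 30.0
```

Contact is confirmed at 7 N upwards, so I release and rise.

move_arm([
  [0, 0, 0, 0, 0, 0],
  [0, 0, 0, 0, 0, 0],
  [0, 0, 0, 0, 0, 0],
  [0, 0, -0.1, 0, 0, 0],
  [0, 0, -0.4, 0, 0, 0],
  [0, 0, -0.8, 0, 0, 0],
  [0, 0, -1, 0, 0, 0],
  [0, 0, -1, 0, 0, 0],
], fingers=0.1)

```text
time: 8.95
tool_pos: [0.4597, -0.3725, 0.1182]
tool_rot: [3.139, -0.004, -0.215]
contact_force: [0.2, 0.2, 0.1]
opening: 0.0507
grip_force: 0.0
```

move_arm([
  [-0.04, -0.2, 0, 0, 0, 0],
  [-0.1, -0.5, 0, 0, 0, 0],
  [-0.154, -0.834, 0, 0, 0, 0],
])

```text
time: 9.32
tool_pos: [0.4606, -0.2843, 0.1144]
tool_rot: [-3.14, 0.003, -0.215]
contact_force: [0.5, 0.4, -0.1]
opening: 0.0505
grip_force: 0.0
```

move_arm([
  [-0.077, -0.417, 0, 0, 0, 0],
  [-0.154, -0.834, 0, 0, 0, 0],
])

```text
time: 9.57
tool_pos: [0.4631, -0.1991, 0.1145]
tool_rot: [-3.14, 0.003, -0.215]
contact_force: [0.4, -1.1, 1.0]
opening: 0.0506
grip_force: 0.0
```

move_arm([
  [-0.077, -0.417, 0, 0, 0, 0],
  [-0.154, -0.834, 0, 0, 0, 0],
])

```text
time: 9.82
tool_pos: [0.4655, -0.1144, 0.1146]
tool_rot: [-3.141, 0.003, -0.214]
contact_force: [1.0, -0.1, 0.1]
opening: 0.0505
grip_force: 0.0
```

move_arm([
  [-0.077, -0.417, 0, 0, 0, 0],
  [-0.154, -0.834, 0, 0, 0, 0],
])

```text
time: 10.07
tool_pos: [0.468, -0.0299, 0.1147]
tool_rot: [-3.141, 0.003, -0.214]
contact_force: [0.8, 1.1, 0.3]
opening: 0.0505
grip_force: 0.0
```

move_arm([
  [-0.077, -0.417, 0, 0, 0, 0],
  [-0.154, -0.834, 0, 0, 0, 0],
])

```text
time: 10.32
tool_pos: [0.4705, 0.0545, 0.1147]
tool_rot: [3.141, 0.003, -0.214]
contact_force: [0.7, 0.5, 0.4]
opening: 0.0503
grip_force: 0.0
```

move_arm([
  [-0.07, -0.4, 0, 0, 0, -0.05],
  [-0.13, -0.7, 0.05, 0, 0, -0.1],
  [-0.154, -0.834, 0.1, 0, 0, -0.15],
  [-0.154, -0.834, 0.2, 0, 0, -0.178],
  [-0.154, -0.834, 0.2, 0, 0, -0.178],
  [-0.154, -0.834, 0.2, 0, 0, -0.178],
])

```text
time: 11.08
tool_pos: [0.4744, 0.1372, 0.0955]
tool_rot: [-3.141, 0.001, 0.343]
contact_force: [-0.1, -1.1, -0.1]
opening: 0.05
grip_force: 0.0
```

```bash
python3 - <<'E'
from cell import robot
from h import *
np.set_printoptions(precision=4,suppress=True)
o=robot.observe();print(o["tool_pos"],o["tool_rot"])
for n in("top","scene"):
    c=robot.read_camera(n)
    for s,ce,m in blobs(c,"yellow",60):
        P=depth(c,np.argwhere(m)[:,::-1])
        if .3<np.median(P[:,0])<.6: print(n,s[4],np.median(P,0),np.percentile(P[:,2],[5,50,95]),cv2.minAreaRect(P[(P[:,2]>.036)&(P[:,2]<.05)][:,:2].astype(np.float32)))
    if n=="top": cv2.imwrite("pics/t3.png",cv2.resize(c["image"][180:290,230:490],(800,338))[:,:,::-1])
E
```

```text
[0.4744 0.1372 0.0955] [-3.1413  0.0012  0.343 ]
top 284 [ 0.4598 -0.366   0.0118] [0.0073 0.0118 0.0463] ((0.45618778467178345, -0.3711756765842438), (0.010923950932919979, 0.05942412093281746), 76.88003540039062)
scene 342 [ 0.463  -0.3645  0.0123] [0.0069 0.0123 0.0443] ((0.4576176702976227, -0.3687690198421478), (0.012753709219396114, 0.058067213743925095), 79.280029296875)
scene 335 [0.5006 0.1342 0.0069] [0.0028 0.0069 0.0402] ((0.47635582089424133, 0.1373118758201599), (0.06160242483019829, 0.009806737303733826), 20.093799591064453)
```

View pics/t3.png

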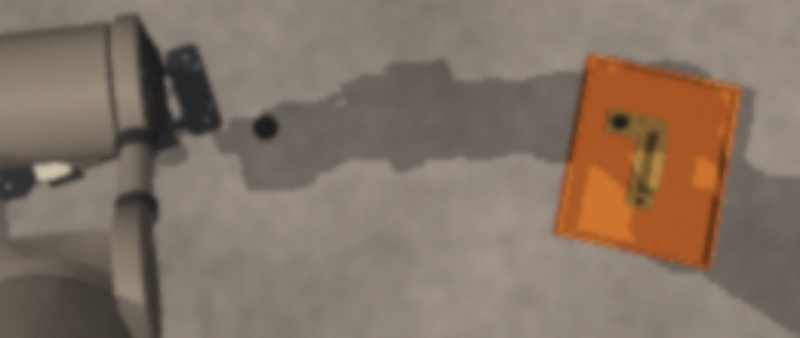

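The left bracket lies flat and centred in the orange tray, at (645,165) in the crop with its plate at z≈0.012. Next comes the right bracket.

move_arm([
  [0.015, 0.01, 0.25, 0, 0, 0],
  [0.015, 0.01, 0.5, 0, 0, 0],
  [0.015, 0.01, 0.68, 0, 0, 0],
  [0.015, 0.01, 0.78, 0, 0, 0],
  [0.015, 0.01, 0.825, 0, 0, 0],
  [0.015, 0.01, 0.825, 0, 0, 0],
])

```text
time: 11.92
tool_pos: [0.4772, 0.1365, 0.0136]
tool_rot: [3.141, -0.0, 0.344]
contact_force: [-1.2, -0.1, -0.3]
opening: 0.0507
grip_force: 0.0
```

move_arm([
  [0, 0, 0, 0, 0, 0],
  [0, 0, 0, 0, 0, 0],
  [0, 0, 0, 0, 0, 0],
  [0, 0, 0, 0, 0, 0],
  [0, 0, 0, 0, 0, 0],
  [0, 0, 0, 0, 0, 0],
], fingers=-1, newtons=30)

```text
time: 12.68
tool_pos: [0.4769, 0.1366, 0.0135]
tool_rot: [3.142, -0.0, 0.345]
contact_force: [0.2, 1.2, 1.1]
opening: 0.0097
grip_force: 30.0
```

move_arm([
  [0, 0, -0.1, 0, 0, 0],
  [0, 0, -0.3, 0, 0, 0],
  [0, 0, -0.6, 0, 0, 0],
  [0, 0, -0.9, 0, 0, 0],
  [0, 0, -0.9, 0, 0, 0],
])

```text
time: 13.3
tool_pos: [0.4784, 0.1368, 0.1058]
tool_rot: [3.14, -0.005, 0.345]
contact_force: [-0.0, 0.2, -0.8]
opening: 0.01
grip_force: 30.0
```

move_arm([
  [0.03, -0.18, 0, 0, 0, 0],
  [0.09, -0.45, 0, 0, 0, 0],
  [0.14, -0.73, 0, 0, 0, 0],
])

```text
time: 13.68
tool_pos: [0.4642, 0.2114, 0.102]
tool_rot: [-3.141, 0.003, 0.344]
contact_force: [0.8, 0.3, -0.5]
opening: 0.0098
grip_force: 30.0
```

move_arm([
  [0.07, -0.365, 0, 0, 0, 0],
  [0.14, -0.73, 0, 0, 0, 0],
])

```text
time: 13.92
tool_pos: [0.4524, 0.2851, 0.1019]
tool_rot: [3.142, 0.003, 0.345]
contact_force: [-0.3, 1.0, -1.8]
opening: 0.0098
grip_force: 30.0
```

move_arm([
  [0.06, -0.3, 0, 0, 0, 0.03],
  [0.11, -0.6, 0, 0, 0, 0.05],
  [0.14, -0.73, 0, 0, 0, 0.061],
  [0.14, -0.73, 0, 0, 0, 0.061],
  [0.14, -0.73, 0, 0, 0, 0.061],
])

```text
time: 14.55
tool_pos: [0.4417, 0.3566, 0.1025]
tool_rot: [3.141, 0.002, 0.154]
contact_force: [0.5, 0.0, -0.5]
opening: 0.0096
grip_force: 30.0
```

```bash
python3 - <<'E'
from cell import robot
from h import *
np.set_printoptions(precision=4,suppress=True)
o=robot.observe();print(o["tool_pos"],o["tool_rot"],o["contact_force"])
c=robot.read_camera("scene"); cv2.imwrite("pics/s4.png",cv2.resize(c["image"][80:260,340:560],(700,573))[:,:,::-1])
for s,ce,m in blobs(c,"yellow",60):
    p=depth(c,np.argwhere(m)[:,::-1])
    if .3<np.median(p[:,0])<.6: print(np.median(p,0),np.percentile(p[:,2],[5,50,95]))
E
```

```text
[0.4417 0.3566 0.1025] [3.1406 0.0018 0.1539] [ 0.4657  0.0417 -0.5009]
[ 0.4686 -0.3652  0.0147] [0.0068 0.0147 0.0439]
[0.4722 0.3544 0.0952] [0.0926 0.0952 0.1296]
```

View pics/s4.png

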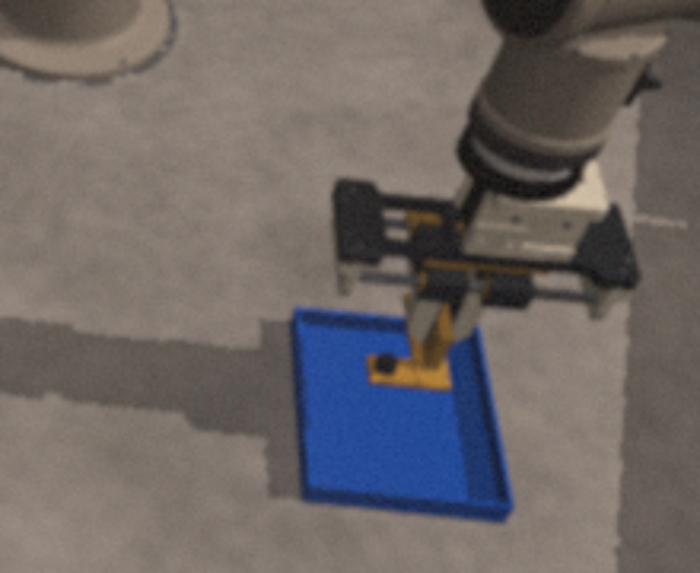

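The bracket is level over the blue tray, stud at (387,363) in the crop, so I lower it.

move_arm([
  [0.01, 0, 0.2, 0, 0, 0],
  [0.01, 0, 0.45, 0, 0, 0],
  [0.01, 0, 0.65, 0, 0, 0],
  [0.01, 0, 0.76, 0, 0, 0],
  [0.01, 0, 0.81, 0, 0, 0],
  [0.01, 0, 0.83, 0, 0, 0],
  [0.01, 0, 0.84, 0, 0, 0],
  [0.01, 0, 0.84, 0, 0, 0],
])

```text
time: 15.6
tool_pos: [0.4437, 0.3571, 0.0198]
tool_rot: [-3.141, -0.001, 0.153]
contact_force: [-0.3, -0.2, -1.1]
opening: 0.01
grip_force: 30.0
```

move_arm([
  [0, 0, 0.005, 0, 0, 0],
  [0, 0, 0.005, 0, 0, 0],
  [0, 0, 0.008, 0, 0, 0],
  [0, 0, 0.008, 0, 0, 0],
])

```text
time: 16.1
tool_pos: [0.4435, 0.357, 0.0186]
tool_rot: [3.141, 0.0, 0.153]
contact_force: [-0.3, -0.7, -1.6]
opening: 0.01
grip_force: 30.0
```

move_arm([
  [0, 0, 0.005, 0, 0, 0],
  [0, 0, 0.005, 0, 0, 0],
  [0, 0, 0.008, 0, 0, 0],
  [0, 0, 0.008, 0, 0, 0],
])

```text
time: 16.6
tool_pos: [0.4435, 0.357, 0.0178]
tool_rot: [3.142, 0.0, 0.153]
contact_force: [-0.1, 0.0, -0.4]
opening: 0.01
grip_force: 30.0
```

move_arm([
  [0, 0, 0.004, 0, 0, 0],
  [0, 0, 0.004, 0, 0, 0],
  [0, 0, 0.006, 0, 0, 0],
  [0, 0, 0.006, 0, 0, 0],
])

```text
time: 17.1
tool_pos: [0.4435, 0.357, 0.0174]
tool_rot: [3.142, -0.0, 0.153]
contact_force: [-1.3, -0.5, 4.5]
opening: 0.0094
grip_force: 30.0
```

Contact at 4.5 N. I release, rise, and move clear.

move_arm([
  [0, 0, 0, 0, 0, 0],
  [0, 0, 0, 0, 0, 0],
  [0, 0, 0, 0, 0, 0],
  [0, 0, -0.1, 0, 0, 0],
  [0, 0, -0.4, 0, 0, 0],
  [0, 0, -0.8, 0, 0, 0],
  [0, 0, -1, 0, 0, 0],
  [0, 0, -1, 0, 0, 0],
], fingers=0.1)

```text
time: 18.1
tool_pos: [0.4445, 0.3576, 0.1193]
tool_rot: [-3.14, -0.004, 0.153]
contact_force: [-0.6, -0.4, -0.5]
opening: 0.0507
grip_force: 0.0
```

move_arm([
  [0, 0.3, -0.3, 0, 0, 0],
  [0, 0.6, -0.6, 0, 0, 0],
  [0, 0.9, -0.8, 0, 0, 0],
  [0, 0.9, -0.8, 0, 0, 0],
])

```text
time: 18.6
tool_pos: [0.4579, 0.2668, 0.1978]
tool_rot: [-3.142, -0.002, 0.151]
contact_force: [0.3, 0.6, 0.4]
opening: 0.0503
grip_force: 0.0
```

move_arm([
  [0, 0.4, 0, 0, 0, 0],
  [0, 0.9, 0, 0, 0, 0],
  [0, 0.9, 0, 0, 0, 0],
  [0, 0.9, 0, 0, 0, 0],
])

```text
time: 19.1
tool_pos: [0.4704, 0.1798, 0.1962]
tool_rot: [-3.141, 0.002, 0.153]
contact_force: [-0.1, -0.2, -0.2]
opening: 0.0505
grip_force: 0.0
```

```bash
python3 - <<'E'
from cell import robot
from h import *
np.set_printoptions(precision=4,suppress=True)
for n in("top","scene"):
    c=robot.read_camera(n); cv2.imwrite(f"pics/{n}5.png",c["image"][:,:,::-1])
    for s,ce,m in blobs(c,"yellow",100):
        P=depth(c,np.argwhere(m)[:,::-1])
        if .3<np.median(P[:,0])<.6: print(n,s[4],np.median(P,0),np.percentile(P[:,2],[5,50,95]),cv2.minAreaRect(P[(P[:,2]>.036)&(P[:,2]<.05)][:,:2].astype(np.float32)))
E
```

```text
top 273 [ 0.4565 -0.3647  0.0113] [0.0066 0.0113 0.0456] ((0.45628681778907776, -0.37169891595840454), (0.011262604966759682, 0.05957316234707832), 77.72966766357422)
scene 299 [ 0.4667 -0.3629  0.011 ] [0.0061 0.011  0.0443] ((0.4583130180835724, -0.36991000175476074), (0.011212184093892574, 0.057165827602148056), 76.74613952636719)
scene 276 [0.4703 0.3521 0.0108] [0.0078 0.0108 0.0444] ((0.4454944431781769, 0.35640090703964233), (0.05741415172815323, 0.008217671886086464), 8.690381050109863)
```

View pics/scene5.png

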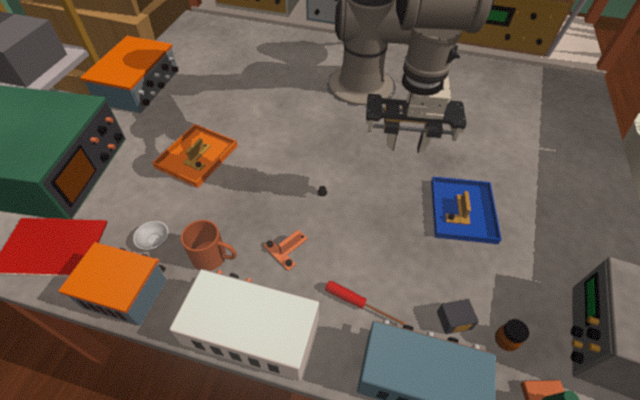

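Both brackets lie flat and rib-up: left in orange at (195,153), right in blue at (460,208). Plates are at z≈0.011, rib tops at 0.044, and the gripper is clear.

```bash
python3 -c "from cell import robot; print(robot.hand_in())"
```

```text
the job is handed in; nothing more can be done
None
```

The left-hand bracket is in the orange tray and the right-hand one in the blue tray, both set down flat with the rib up; I handed the job in at about 19 s of the 61 s allowed, but the hand-in call returned no verdict.

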